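Hold test of a dead-man button in its carton

ROBOT

A 7-joint arm with a two-finger parallel gripper is mounted at the origin on a cart in front of the work surface, level with it; the furniture and walls round the work are solid. World frame = base frame: x ahead of the robot, y to its left, z up, the work surface at z = 0. Lengths are in mm, angles in rad, forces in N, time in s.
With the tool pointing down it reaches from about 400 to 875 mm from the base axis. Payload 4.4 kg.
Tool frame: the origin (TCP) lies on the centre line of the jaws, within the pads' length; the fingertips stand 14 mm ahead of it and the grasp point (between the pads) lies 5 mm behind it; z points along the fingers, x is the direction in which the jaws open and shut, and the axes are right-handed (so a half turn about z gives the same grasp; the last joint's range is limited). The gripper opens to 85 mm and grips with 20 to 120 N. Pads are 22 mm wide; open, the fingers measure 114 mm over their backs; the gripper's body (76 mm by 85 mm) begins 54 mm behind the grasp point. The pads swing forward as they close: fully open they stand 13 mm farther back than shut.
Start: joints at [1.207, 0.628, 0.038, 1.517, -0.027, 0.996, -0.02], TCP at [190.749, -621.396, 245.313] pointing down, gripper open.
Joint ranges: [-3.06, 3.06], [-0.37, 2.12], [-1.25, 1.32], [0.18, 2.47], [-1.1, 4.24], [0.23, 1.98], [-2.94, 2.94]. Speed limits (rad/s): [2.57, 2.57, 3.14, 3.14, 3.14, 3.14, 3.14].

INTERFACE

Orientations are given as [roll, pitch, yaw] about the fixed x, y, z axes, in that order (R = Rz(yaw) Ry(pitch) Rx(roll)).
In Python, from cell import ctrl gives the robot as it stands.
- The arm moves only by the tool send_rows, never from a script. Its argument "commands" is a list of rows, each a list of 5 numbers: the finger opening in mm, from 0 to 85.4, then the shift along the tool's x, y, z in mm, then the turn about the tool's z in degrees. In form: [[grip, x, y, z, roll], ...]. A call has 1 to 5 rows; each row is the pose to reach, as a shift and turn from the pose measured when the call began, along the tool's axes at that moment; what a row does not reach only later rows make up. A row lasts 1/10 s, in which the tool goes at most 50 mm and 8.59 degrees, less where a joint would pass 70% of its speed; a pose out of reach is approached as far as the arm can. A call with a gripper value outside its range is refused whole. The fingers move at their own pace and stop on an object; the grip force is fixed at half the most. Time passes only in rows, so rows that repeat a pose let the fingers close. It gives the time, the measured TCP pose, the force and the opening at its end, in the units of the state.
- ctrl.read_state(): the state, without advancing time (a new reading comes with each control period).
- ctrl.get_image(name): name is "scene" or "top" or "wrist"; returns the picture (480x640x3 uint8, red, green, blue); there is no depth.
- ctrl.camera_params(name): a dict with "fx", "fy", "cx", "cy" (pixels), "k1" (the pictures are not rectified: a ray, as slopes to the right and down, at radius r is drawn at 1 + k1 r^2 times it, then the intrinsics apply), "cam_to_world" (4x4, takes a point from camera to world coordinates). Camera axes: x right, y down, z forward; pixel columns grow to the right and rows downward; lengths in mm; the calibration is good to about 2 mm. A picture is of the moment at which its call begins: read the wrist's pose just before it. camera_params takes no time and is no camera call; for the wrist camera it gives the pose at the moment of the call.
- ctrl.finish_job(): hands the job in, once; it reports no verdict.
The state is a dict: "clock": time; "qpos": joint angles; "qd": joint speeds; "tau": joint torques, N m; "eef_pos": TCP position; "tool_rot": TCP orientation; "force": force on the tool from outside, world axes, zero at the start; "torque": the same for the moment, N m; "width": finger opening in mm.
Only numpy, scipy, OpenCV 4.12 (cv2) and the standard library are available. Lean on these libraries where they do the work, as an engineer would, in place of code of your own. Each camera call takes 0.05 s, during which the arm holds its last target.

TASK

The dead-man control for the riveting press has come in its small carton and needs a hold test: swing both the left and the right carton flap outward until they lean well past upright, then press the control's large button half way down with the fingertips, 10 mm of its 20 mm travel, keep it there for two seconds, and finish the program still holding it there. Do not push the large button to the bottom (that is its emergency stop), do not press the small button beside it, and leave the things around the carton where they lie.

Things in the scene. Friction and masses are not known exactly. Their poses are not given: they have to be found in the camera images.
- carton: plain cardboard shipping carton, 150 (x) x 144 (y) x 120 mm high, walls and floor 4 mm, fixed to the table, open at the top between its two flaps. Origin: centre of its underside; z up, +y toward the left flap. Its rim is 120 mm above its origin. Short front and back flaps are fixed, folded down outside it (reaching about 25 mm out)
- flap_left (a joint): hinge of the left (+y) flap, a cardboard panel 146 mm long, 54 mm wide, 3 mm thick, whose hinge runs along the carton's x on the upper edge of the +y wall. 0 = lying shut, 1.57 = upright, grows as the free edge swings up and outward, at most 3.0. It starts part raised (0.75 to 1.05), stays where it is left and moves with under 1 N
- flap_right (a joint): the same for the right (-y) flap, mirrored
- flap_left_hinge (a point): middle of the left flap's hinge line, 72 mm from the carton's centre toward +y, at the rim, 120 mm above the table
- flap_right_hinge (a point): middle of the right flap's hinge line, 72 mm from the carton's centre toward -y, at the rim
- flap_left_edge (a point): middle of the left flap's free edge, 54 mm from its hinge
- flap_right_edge (a point): middle of the right flap's free edge, 54 mm from its hinge
- control: round grey control housing, 100 mm across, 55 mm high, standing fixed on the carton's floor within 9 mm of its centre, turned any way. Origin: centre of its underside (4 mm above the table). The large button is 18 mm from its axis along its +x, the small one 34 mm along its -x
- main_button (a joint): travel of the large button, pressed straight down: 0 = up, 0.010 = half way, 0.020 = bottom. Spring return: about 3 N to start it, 6 N at half way, 9 N at the bottom. It has a black disc head 38 mm across on a 24 mm steel stem; a thin dark ring round the stem reaches the housing's collar at half way
- main_button_top (a point): centre of the large button's flat top, moves with it; 101 mm above the table when up, 19 mm below the carton's rim
- test_button (a joint): travel of the small button, 16 mm across, pressed straight down, 0 = up, 0.006 = bottom; leave alone
- test_button_top (a point): centre of the small button's top, 74 mm above the table, 52 mm to the side of the large button's centre
- label_cards: loose stack of blank white cards, 58 x 87 x 25 mm, in front of the carton; origin centre of underside; bystander
- eraser: loose eraser, 19 x 43 x 13 mm, in front of the carton; origin centre of underside; bystander
- screwdriver: loose screwdriver, 198 mm long, 23 mm thick, left of the carton; origin centre of underside; bystander
- dust_brush: loose wooden dust brush, 26 x 181 x 12 mm, behind the carton; origin centre of underside; bystander
- glue_tub: loose small open plastic tub, 65 x 69 x 30 mm, right of the carton; origin centre of underside; bystander

How it is judged:
By the outcome, as a careful person would: the job done as asked, in the order asked, and still so for the second after the job is handed in, while the arm keeps its last pose, push and grip.
It also fails if it takes over 43 s, if anything falls off the work surface, if the arm or the gripper's body presses on something with over 40 N, if the wrist force passes 120 N, or if a joint passes its speed limit or range.

## Working session

There is one attempt and no reset: what is moved stays moved. The work goes in short steps, Python scripts to look and compute and a tool call to move; the robot and the scene stay as the last step left them, time stands still between calls to the robot, and variables do not carry over. Pictures are saved under pics/ and viewed, and the job is handed in when it is done.

Besides the shell and the picture viewer there is one more tool, called after "Call:" as a command line: name --pt "numbers of a row" for each row, then --argument value for the rest. send_rows: Moves the arm, as the interface text tells. Its arguments: {"type":"object","properties":{"commands":{"type":"array"}},"required":["commands"]}

```bash
mkdir -p pics; python3 - <<'E'
from cell import ctrl
import cv2
s=ctrl.read_state();print(s)
for n in ("scene","top","wrist"):
    p=ctrl.camera_params(n);print(n,p)
    cv2.imwrite(f"pics/{n}0.png",ctrl.get_image(n)[:,:,::-1])
E
```

```text
{'clock': 0.0, 'qpos': array([ 1.20717912,  0.62938254,  0.03844802,  1.51839851, -0.02701429,
        0.99625751, -0.01999216]), 'qd': array([ 0.00036324,  0.00117428,  0.00040012, -0.00065013,  0.0015667 ,
        0.0009716 ,  0.00056974]), 'tau': array([-1.18608645e-03, -5.63425505e+01,  1.22598354e+00, -1.93452179e+01,
        1.11054140e-02,  1.03315906e-02,  6.67051523e-06]), 'eef_pos': array([ 190.58248117, -620.79966014,  244.35579849]), 'tool_rot': array([ 3.14157330e+00,  1.92765024e-03, -1.27298467e+00]), 'force': array([-0.20684061, -0.1511645 , -0.10328668]), 'torque': array([ 0.00946428,  0.03007479, -0.04805352]), 'width': 85.3544241074965}
scene {'fx': 492.6919511019833, 'fy': 492.6919511019833, 'cx': 319.2210422630452, 'cy': 238.0580052373979, 'k1': -0.07734187214606578, 'cam_to_world': array([[ 7.39824756e-01, -3.06984582e-01,  5.98681716e-01,
         7.55968240e+00],
       [-6.72560041e-01, -3.61191423e-01,  6.45913111e-01,
        -5.67753424e+02],
       [ 1.79533346e-02, -8.80511909e-01, -4.73683920e-01,
         5.11025701e+02],
       [ 0.00000000e+00,  0.00
[... 346 characters left out ...]
e-02,
        -5.20838587e+00],
       [-3.11589883e-02, -1.55068797e-01, -9.87412166e-01,
         1.05652320e+03],
       [ 0.00000000e+00,  0.00000000e+00,  0.00000000e+00,
         1.00000000e+00]])}
wrist {'fx': 413.70148534955064, 'fy': 413.70148534955064, 'cx': 321.0724453875281, 'cy': 240.33800466792562, 'k1': 0.0020923584686967944, 'cam_to_world': array([[ 2.94600032e-01, -9.07422470e-01, -2.99658610e-01,
         2.67990099e+02],
       [-9.55619865e-01, -2.80142414e-01, -9.11641459e-02,
        -5.98037001e+02],
       [-1.22269197e-03,  3.13216681e-01, -9.49680902e-01,
         3.72470495e+02],
       [ 0.00000000e+00,  0.00000000e+00,  0.00000000e+00,
         1.00000000e+00]])}
```

View pics/scene0.png

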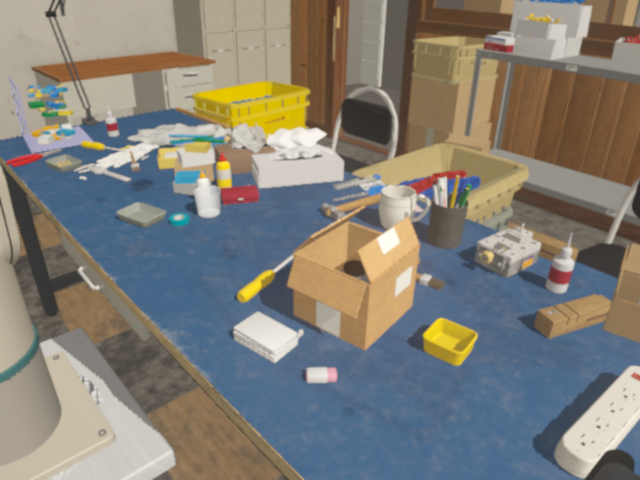

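View pics/top0.png

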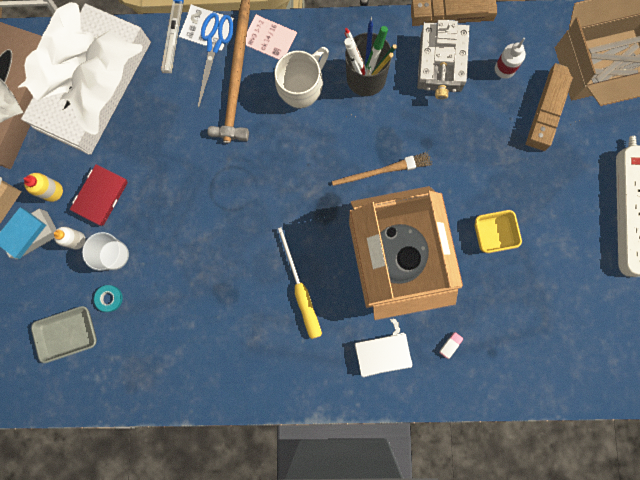

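Overview: the carton is at about (408,250) in the top view, with the button dark at (408,257). I'll zoom in.

```bash
python3 - <<'E'
import cv2
a=cv2.imread("pics/top0.png")[170:330,330:480];cv2.imwrite("pics/topz.png",cv2.resize(a,None,fx=3.7,fy=3.7,interpolation=cv2.INTER_CUBIC))
a=cv2.imread("pics/scene0.png")[200:350,270:440];cv2.imwrite("pics/scenez.png",cv2.resize(a,None,fx=4,fy=4,interpolation=cv2.INTER_CUBIC))
E
```

```text
(no output)
```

View pics/topz.png

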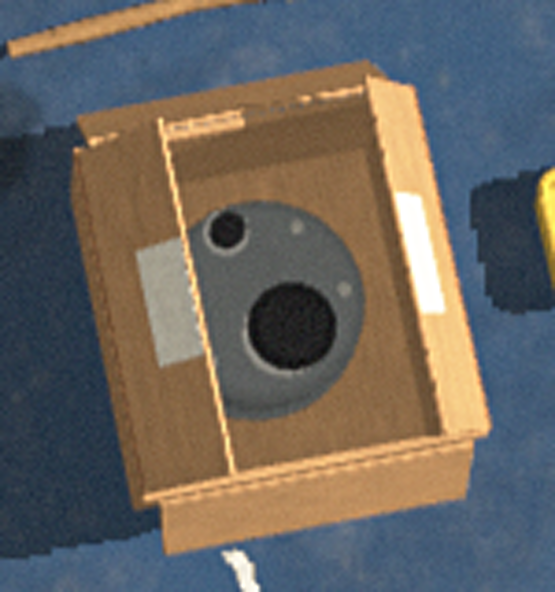

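View pics/scenez.png

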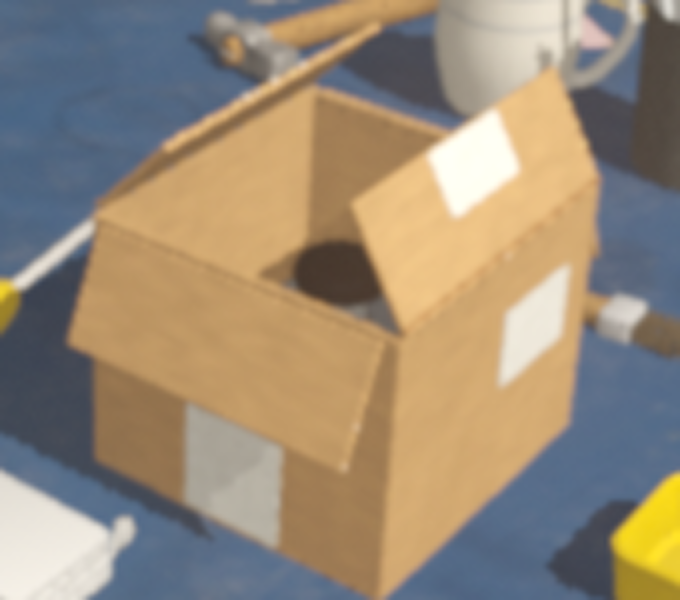

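View pics/wrist0.png

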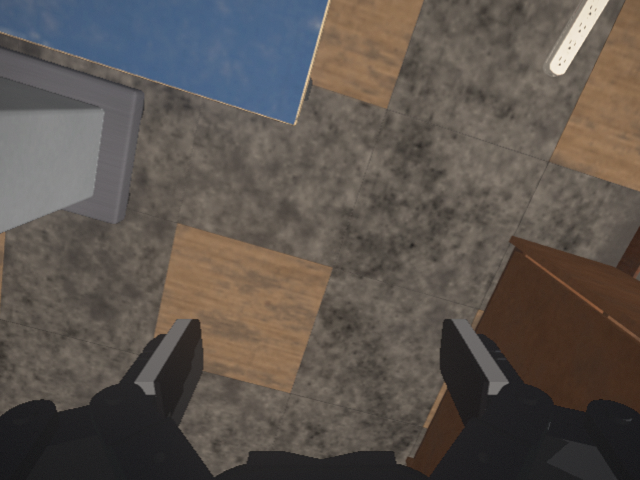

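The top view is clear: the rim corners, both free edges, the large button (zoom 292,325) and the small one (227,229). Next I cast rays onto the known heights.

```bash
cat > h.py <<'E'
from cell import ctrl
import numpy as np, cv2
def ray(name,u,v,P=None):
    p=P or ctrl.camera_params(name)
    K=np.array([[p['fx'],0,p['cx']],[0,p['fy'],p['cy']],[0,0,1]])
    xy=cv2.undistortPoints(np.array([[[u,v]]],float),K,np.array([p['k1'],0,0,0.]))[0,0]
    M=p['cam_to_world'];return M[:3,3],M[:3,:3]@np.array([xy[0],xy[1],1])
def onz(name,u,v,z,P=None):
    o,d=ray(name,u,v,P);return o+d*(z-o[2])/d[2]
E
python3 - <<'E'
from h import *
im=cv2.imread("pics/top0.png")
g=im.max(axis=2)
m=((g<45)).astype(np.uint8); m[:170]=0;m[330:]=0;m[:,:375]=0;m[:,440:]=0
n,l,st,c=cv2.connectedComponentsWithStats(m)
for i in range(1,n):
    if st[i,4]>20: print(st[i],c[i], onz("top",*c[i],101)[:2],onz("top",*c[i],74)[:2])
Z=lambda x,y:(330+(x+.5)/3.7-.5,170+(y+.5)/3.7-.5)
R={}
for k,q in dict(fl=(140,497),fr=(490,432),br=(415,88),bl=(75,150)).items():
    R[k]=onz("top",*Z(*q),120);print(k,R[k])
for a,b in (("fl","fr"),("fr","br"),("br","bl"),("bl","fl")):
    d=R[b]-R[a];print(a,b,np.hypot(*d[:2]),np.degrees(np.arctan2(d[1],d[0])))
c=sum(R.values())/4;print("center",c)
S=lambda x,y:(270+(x+.5)/4-.5,200+(y+.5)/4-.5)
# scene: rim corners
for k,q in dict(fr=(400,335),fl=(97,212),br=(597,180)).items(): print("scene",k,onz("scene",*S(*q),120))
# free edges two-view triangulation of corners
def tri(a,b):
    o1,d1=ray("top",*a);o2,d2=ray("scene",*b)
    t=np.linalg.lstsq(np.c_[d1,-d2],o2-o1,rcond=None)[0]
    p,q=o1+d1*t[0],o2+d2*t[1];return (p+q)/2,np.linalg.norm(p-q)
print("right edge front",tri(Z(440,437),S(355,205)));print("right edge back",tri(Z(368,78),S(553,70)))
print("left edge back",tri(Z(162,120),S(378,25)));print("left edge front",tri(Z(232,474),S(165,150)))
E
```

```text
[387 228   9   9  61] [390.90163934 231.80327869] [549.91081019 -85.02657872] [554.09240058 -87.28198311]
[397 247  24  23 411] [408.4136253  257.76399027] [ 507.99760045 -110.93838773] [ 510.99485888 -113.92597617]
fl [436.53422952 -43.78020391 120.        ]
fr [ 460.18947663 -188.47329596  120.        ]
br [ 605.71851812 -164.90188341  120.        ]
bl [582.71307252 -20.81406558 120.        ]
fl fr 146.61398843208417 -80.7151005422415
fr br 147.42561990807013 9.200326519384122
br bl 145.91281566119306 99.07143073687814
bl fl 147.97194886192904 -171.07125464959924
center [ 521.2888242  -104.49236221  120.        ]
scene fr [ 464.52835706 -183.24446883  120.        ]
scene fl [438.32838688 -44.58251809 120.        ]
scene br [ 611.93236472 -158.22613416  120.        ]
right edge front (array([ 457.29557425, -161.26738623,  166.6574625 ]), np.float64(4.214510773404313))
right edge back (array([ 600.15024517, -138.37592753,  166.75870087]), np.float64(0.03074366685727896))
left edge back (array([585.94518641, -55.41302697, 161.8105192 ]), np.float64(0.36977889343602977))
left edge front (array([443.43809414, -78.7253098 , 160.0413583 ]), np.float64(0.2824245001086918))
```

The measurements agree:

| Item | Result |
|---|---|
| Rim sides | about 147 mm |
| Carton centre | about (521.5, -104), yaw 9.1° |
| Large button | (508, -111) |
| Small button | (554, -87), 51.9 mm from the large one |
| Free edges | z about 162 and 167, with an 83 mm gap centred at (522, -108) |

I'll move above the gap with the fingers closed.

Call:
send_rows --pt "0 -32 -38 0 0" --pt "0 -64 -76 0 0" --pt "0 -96 -114 0 0" --pt "0 -128 -152 0 0" --pt "0 -160 -190 0 0"

```text
clock: 0.65
eef_pos: [326.0, -410.4, 244.7]
tool_rot: [-3.142, 0.002, -1.273]
force: [0.5, -0.1, -0.4]
width: 12.5
```

Call:
send_rows --pt "0 -32 -38 0 0" --pt "0 -64 -76 0 0" --pt "0 -96 -114 0 0" --pt "0 -128 -152 0 4" --pt "0 -160 -190 0 8"

```text
clock: 1.15
eef_pos: [461.3, -200.2, 245.0]
tool_rot: [3.142, 0.002, -1.416]
force: [0.8, -1.3, 0.0]
width: 0.1
```

Call:
send_rows --pt "0 -32 -29 0 0" --pt "0 -62 -56 0 0" --pt "0 -81 -74 0 0" --pt "0 -81 -74 0 0"

```text
clock: 1.55
eef_pos: [524.2, -103.8, 244.9]
tool_rot: [-3.14, 0.004, -1.408]
force: [-0.3, 0.4, -0.3]
width: 0.1
```

```bash
python3 - <<'E'
from h import *
print(ctrl.read_state())
cv2.imwrite("pics/w1.png",ctrl.get_image("wrist")[:,:,::-1])
E
```

```text
{'clock': 1.55, 'qpos': array([ 0.12635695,  0.46293978,  0.02794683,  1.84173557, -0.0223305 ,
        0.83676791, -1.24212848]), 'qd': array([ 0.05495998, -0.0140394 ,  0.05847312,  0.03615149,  0.02711977,
        0.00729948,  0.0337844 ]), 'tau': array([-4.24861796e-01, -4.48952901e+01,  7.60739911e-01, -1.74723101e+01,
       -4.54744510e-02, -2.18870124e-02, -2.72054784e-01]), 'eef_pos': array([ 524.17504926, -103.84391205,  244.88679357]), 'tool_rot': array([-3.13991892,  0.00376755, -1.40844239]), 'force': array([-0.28406559,  0.40195101, -0.25015494]), 'torque': array([-0.05800064,  0.03465422,  0.0092984 ]), 'width': 0.05300683863983225}
```

View pics/w1.png

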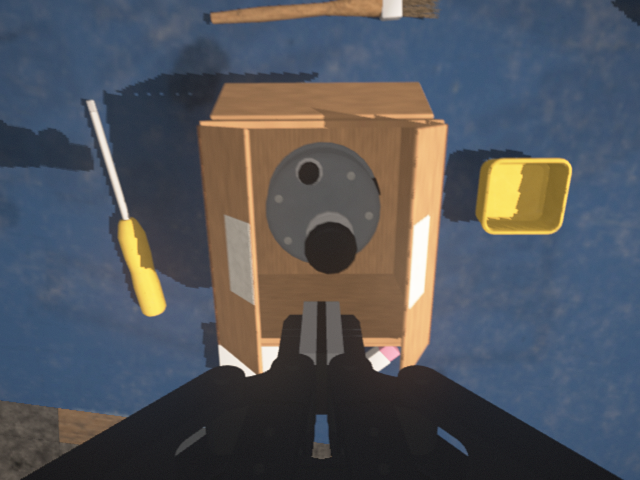

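The wrist view shows the open carton aligned with the tool, the large button at (331,248), the small one at (309,172), and the fingers closed between the flaps. I'll check the button position from this view.

```bash
python3 - <<'E'
from h import *
s=ctrl.read_state();P=ctrl.camera_params("wrist");print(s['clock'],s['eef_pos'],P['cam_to_world'][:3,3])
im=cv2.imread("pics/w1.png")
m=(im.max(axis=2)<40).astype(np.uint8);m[285:]=0;m[:140]=0;m[:,:265]=0;m[:,:]*=1;m[:,372:]=0
n,l,st,c=cv2.connectedComponentsWithStats(m)
for i in range(1,n):
    if st[i,4]>100: print(st[i],c[i],onz("wrist",*c[i],101),onz("wrist",*c[i],74))
# rim corners
for q in ((200,122),(446,122)): print(onz("wrist",*q,120))
E
```

```text
1.6 [ 522.60003573 -106.62387261  244.80401309] [602.52454769 -94.74330287 372.77081268]
[581.03412758 -25.62460197 120.        ]
[ 604.13393366 -168.34443925  120.        ]
```

Call:
send_rows --pt "0 0 0 40 0" --pt "0 0 0 75 0" --pt "0 0 0 95 0" --pt "0 0 0 98 0" --pt "0 0 0 98 0"

```text
clock: 2.1
eef_pos: [521.9, -107.6, 146.7]
tool_rot: [3.14, 0.002, -1.413]
force: [-0.2, -0.2, 0.1]
width: -0.1
```

Call:
send_rows --pt "0 -20 0 0 0" --pt "0 -40 0 0 0" --pt "0 -60 0 0 0" --pt "0 -80 0 0 0" --pt "0 -96 0 0 0"

```text
clock: 2.6
eef_pos: [508.0, -12.7, 149.0]
tool_rot: [-3.139, 0.001, -1.414]
force: [0.1, -1.2, 0.4]
width: 0.1
```

```bash
python3 - <<'E'
from h import *
s=ctrl.read_state();print(s['clock'],s['eef_pos'],s['force'],s['tool_rot'])
for n in ("scene","top"):
  a=ctrl.get_image(n)[:,:,::-1];cv2.imwrite(f"pics/{n}1.png",a)
a=cv2.imread("pics/scene1.png")[150:370,230:470];b=cv2.imread("pics/top1.png")[130:350,300:500]
cv2.imwrite("pics/m1.png",np.hstack([cv2.resize(a,(400,367)),cv2.resize(b,(334,367))]))
E
```

```text
2.6 [508.0137935  -12.65573856 148.98120515] [ 0.11233083 -1.17068824  0.36485487] [-3.13917442e+00  1.15083045e-03 -1.41393120e+00]
```

View pics/m1.png

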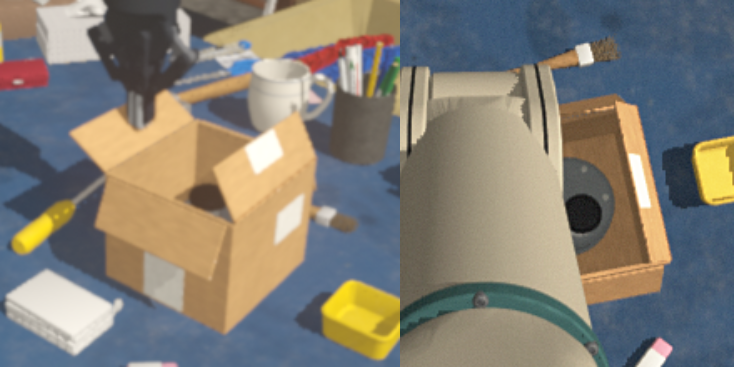

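The left flap now leans far outward, about 2.7 rad by geometry, and the force is low. Next is the right flap.

Call:
send_rows --pt "0 40 0 0 0" --pt "0 75 0 1 0" --pt "0 100 0 2 0" --pt "0 120 0 2 0" --pt "0 140 0 2 0"

```text
clock: 3.2
eef_pos: [530.7, -151.2, 148.4]
tool_rot: [-3.138, 0.002, -1.412]
force: [-9.0, 6.9, 39.0]
width: -0.1
```

Call:
send_rows --pt "0 18 0 0 0" --pt "0 36 0 0 0" --pt "0 48 0 0 0" --pt "0 48 0 0 0"

```text
clock: 3.6
eef_pos: [538.3, -202.0, 149.0]
tool_rot: [-3.137, 0.0, -1.416]
force: [-0.4, -0.5, 0.4]
width: -0.2
```

The wrist read a brief 39 N mid-push, probably the flap edge catching under a knuckle, and it has since cleared. I'll look.

```bash
python3 - <<'E'
from h import *
s=ctrl.read_state();print(s['clock'],s['eef_pos'],s['force'],s['tool_rot'])
for n in ("scene","top"):
  a=ctrl.get_image(n)[:,:,::-1];cv2.imwrite(f"pics/{n}2.png",a)
a=cv2.imread("pics/scene2.png")[150:370,230:470];b=cv2.imread("pics/top2.png")[130:350,300:500]
cv2.imwrite("pics/m2.png",np.hstack([cv2.resize(a,(400,367)),cv2.resize(b,(334,367))]))
E
```

```text
3.6 [ 538.25873859 -201.95444606  148.99714791] [-0.38572323 -0.54170991  0.35318228] [-3.13698189e+00  2.29914353e-05 -1.41641686e+00]
```

View pics/m2.png

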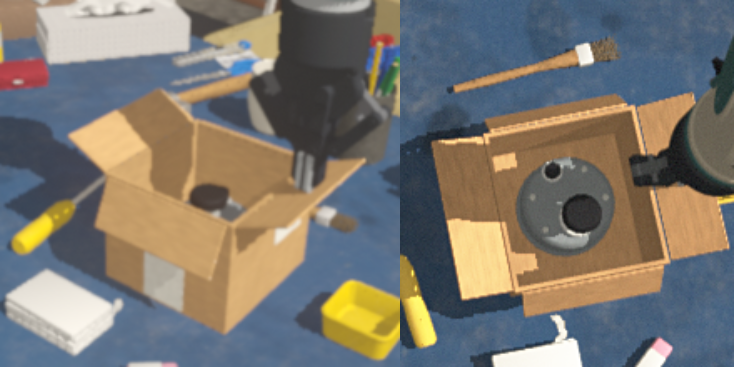

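Both flaps lean well outward in both views: left free edge near (440,145)-(470,298), right near (695,95)-(727,248). The button and bystanders haven't moved. Moving over the button.

Call:
send_rows --pt "0 -30 5 -4 0" --pt "0 -60 10 -4 0" --pt "0 -85 14 -4 0" --pt "0 -95 16 -4 0" --pt "0 -95 16 -4 0"

```text
clock: 4.2
eef_pos: [507.0, -105.3, 152.8]
tool_rot: [-3.138, 0.003, -1.409]
force: [1.0, -0.6, -0.0]
width: 0.1
```

```bash
python3 - <<'E'
from h import *
s=ctrl.read_state();print(s['clock'],s['eef_pos'],s['force'],s['tool_rot'])
cv2.imwrite("pics/w3.png",ctrl.get_image("wrist")[:,:,::-1])
a=ctrl.get_image("scene")[:,:,::-1][150:370,230:470];cv2.imwrite("pics/s3.png",cv2.resize(a,None,fx=3,fy=2.7))
s=ctrl.read_state();print(s['clock'],s['eef_pos'],s['force'])
E
```

```text
4.2 [ 507.03903839 -105.3297283   152.76952807] [ 0.98782022 -0.59909356 -0.03728074] [-3.13831337  0.00336409 -1.40924597]
4.3 [ 507.87761081 -108.18611854  152.83699   ] [-1.21569562 -1.11908019  0.77743058]
```

View pics/w3.png

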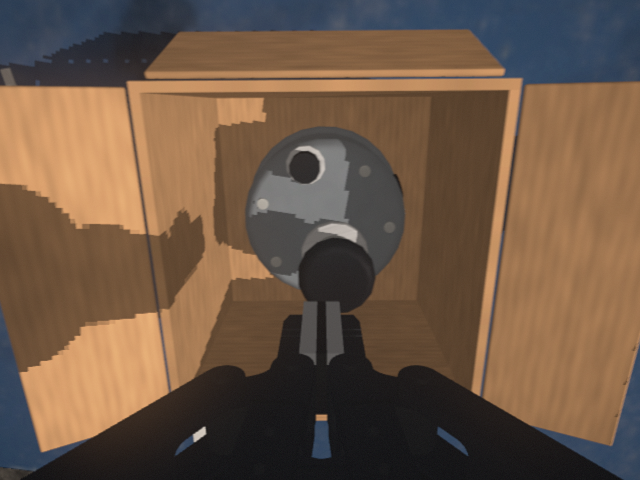

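View pics/s3.png

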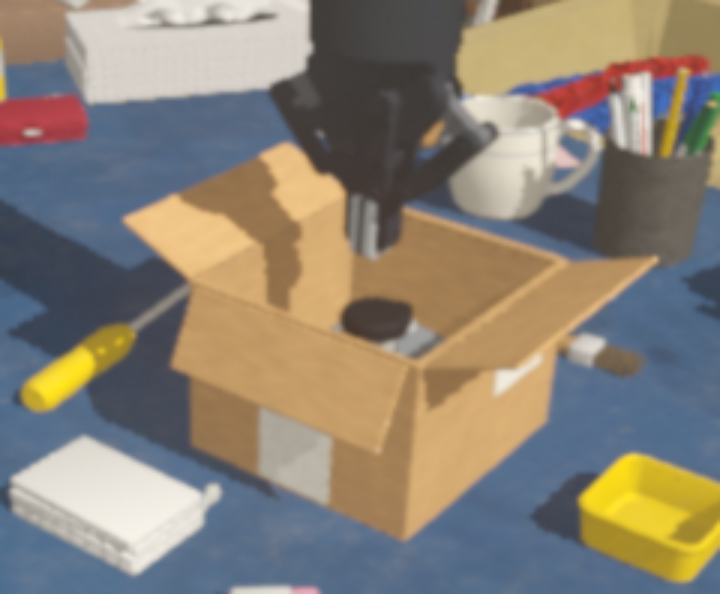

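The wrist view shows both flaps spread, and the button head partly behind the fingertips at about (337,275), radius 37. I'll check the lateral offset.

```bash
python3 - <<'E'
from h import *
s=ctrl.read_state();P=ctrl.camera_params("wrist")
d=np.array([507.04,-105.33,152.77])-s['eef_pos']
for q in ((337,275),(300,275),(374,275),(337,312)): print(onz("wrist",*q,101,P)+[d[0],d[1],0])
print("small",onz("wrist",305,165,74,P)+[d[0],d[1],0])
print(s['eef_pos'],s['tool_rot'],P['cam_to_world'][:3,3]-s['eef_pos'])
t=np.array([508,-111.])-s['eef_pos'][:2];y=s['tool_rot'][2]
print("tool shift",t@[np.cos(y),np.sin(y)],t@[np.sin(y),-np.cos(y)])
E
```

```text
[ 512.81019476 -112.75110671  101.        ]
[510.04560813 -95.55329353 101.        ]
[ 515.57469728 -129.94467803  101.        ]
[ 493.68724849 -116.05022111  101.        ]
small [557.51286265 -89.87063696  74.        ]
[ 507.87761081 -108.18611854  152.83699   ] [-3.13726536e+00  1.49429176e-03 -1.41308037e+00] [ 79.35547739  11.78359205 128.34977229]
tool shift 2.7981800515927784 0.3210862876150141
```

Two views agree to about 3 mm, so I'll aim for (509.5, -112). I'll descend to just above the head, then move in small steps.

Call:
send_rows --pt "0 4 -1 12 0" --pt "0 4 -1 22 0" --pt "0 4 -1 29 0" --pt "0 4 -1 32 0" --pt "0 4 -1 32 0"

```text
clock: 4.8
eef_pos: [509.1, -112.0, 120.0]
tool_rot: [-3.139, 0.002, -1.413]
force: [-0.2, 0.1, -0.8]
width: -0.1
```

Call:
send_rows --pt "0 0 0 0 0" --pt "0 0 0 0 0"

```text
clock: 5.0
eef_pos: [509.2, -112.0, 120.1]
tool_rot: [-3.139, 0.002, -1.413]
force: [0.3, 0.4, 0.6]
width: 0.1
```

Call:
send_rows --pt "0 0 0 2 0" --pt "0 0 0 2 0" --pt "0 0 0 2 0"

```text
clock: 5.3
eef_pos: [509.3, -112.0, 118.2]
tool_rot: [-3.138, 0.002, -1.413]
force: [0.4, 0.3, 0.6]
width: -0.0
```

Call:
send_rows --pt "0 0 0 2 0" --pt "0 0 0 2 0" --pt "0 0 0 2 0"

```text
clock: 5.6
eef_pos: [509.3, -112.0, 116.2]
tool_rot: [-3.138, 0.002, -1.413]
force: [-0.1, 0.6, 0.1]
width: 0.3
```

Call:
send_rows --pt "0 0 0 1 0" --pt "0 0 0 1 0" --pt "0 0 0 1 0"

```text
clock: 5.9
eef_pos: [509.3, -111.9, 115.2]
tool_rot: [-3.138, 0.002, -1.413]
force: [-1.0, 0.4, -0.3]
width: 0.1
```

Call:
send_rows --pt "0 0 0 1 0" --pt "0 0 0 1 0" --pt "0 0 0 1 0"

```text
clock: 6.2
eef_pos: [509.3, -112.0, 114.3]
tool_rot: [-3.138, 0.002, -1.413]
force: [-0.3, 0.6, 3.5]
width: -0.4
```

Call:
send_rows --pt "0 0 0 1 0" --pt "0 0 0 1 0" --pt "0 0 0 1 0"

```text
clock: 6.5
eef_pos: [509.4, -111.9, 113.3]
tool_rot: [-3.138, 0.002, -1.413]
force: [-1.0, 0.0, 2.7]
width: 0.2
```

Contact came at TCP z of about 114.9, with 115 predicted, so half way is at about 105.

Call:
send_rows --pt "0 0 0 2 0" --pt "0 0 0 4 0" --pt "0 0 0 5 0" --pt "0 0 0 5 0"

```text
clock: 6.9
eef_pos: [509.3, -112.0, 108.2]
tool_rot: [-3.138, 0.002, -1.413]
force: [-0.4, 0.1, 5.2]
width: 0.0
```

Call:
send_rows --pt "0 0 0 1 0" --pt "0 0 0 2 0" --pt "0 0 0 3 0" --pt "0 0 0 3 0" --pt "0 0 0 3 0"

```text
clock: 7.4
eef_pos: [509.3, -112.0, 105.3]
tool_rot: [-3.138, 0.002, -1.413]
force: [-1.4, 1.2, 5.6]
width: 0.4
```

```bash
python3 - <<'E'
from h import *
F=[]
for i in range(6):
  n=("wrist","scene")[i%2]
  a=ctrl.get_image(n)[:,:,::-1];s=ctrl.read_state();F.append(np.r_[s['force'],s['eef_pos']])
  if i<2: cv2.imwrite(f"pics/{n}4.png",a)
print(s['clock'],np.round(np.mean(F,0),2),np.round(np.std(F,0),2))
a=cv2.imread("pics/scene4.png")[230:310,310:410];b=cv2.imread("pics/wrist4.png")[100:340,200:440]
cv2.imwrite("pics/m4.png",np.hstack([cv2.resize(a,(400,400),interpolation=2),cv2.resize(b,(400,400),interpolation=2)]))
E
```

```text
7.7 [-1.1300e+00 -3.0000e-02  5.4600e+00  5.0932e+02 -1.1197e+02  1.0528e+02] [0.32 0.31 0.39 0.02 0.02 0.02]
```

View pics/m4.png

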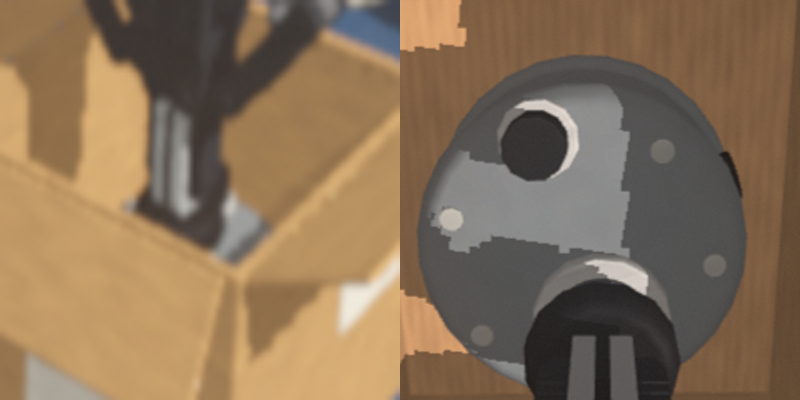

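The fingertips are centred on the head, pressed about 9.7 mm at about 5.5 N, and the small button is untouched. I'll go down 0.4 mm more and hold.

Call:
send_rows --pt "0 0 0 0.4 0" --pt "0 0 0 0.4 0" --pt "0 0 0 0.4 0" --pt "0 0 0 0.4 0" --pt "0 0 0 0.4 0"

```text
clock: 8.2
eef_pos: [509.3, -112.0, 105.0]
tool_rot: [-3.138, 0.002, -1.413]
force: [-2.0, 0.8, 6.0]
width: 0.0
```

Call:
send_rows --pt "0 0 0 0 0" --pt "0 0 0 0 0" --pt "0 0 0 0 0" --pt "0 0 0 0 0" --pt "0 0 0 0 0"

```text
clock: 8.7
eef_pos: [509.3, -112.0, 105.1]
tool_rot: [-3.138, 0.002, -1.413]
force: [-1.6, 0.5, 5.6]
width: -0.1
```

Call:
send_rows --pt "0 0 0 0 0" --pt "0 0 0 0 0" --pt "0 0 0 0 0" --pt "0 0 0 0 0" --pt "0 0 0 0 0"

```text
clock: 9.2
eef_pos: [509.3, -112.0, 105.3]
tool_rot: [-3.138, 0.002, -1.413]
force: [-0.7, 0.8, 4.7]
width: -0.1
```

Call:
send_rows --pt "0 0 0 0 0" --pt "0 0 0 0 0" --pt "0 0 0 0 0" --pt "0 0 0 0 0" --pt "0 0 0 0 0"

```text
clock: 9.7
eef_pos: [509.3, -112.0, 105.5]
tool_rot: [-3.138, 0.002, -1.413]
force: [-1.3, 1.0, 5.9]
width: -0.1
```

Call:
send_rows --pt "0 0 0 0 0" --pt "0 0 0 0 0" --pt "0 0 0 0 0" --pt "0 0 0 0 0" --pt "0 0 0 0 0"

```text
clock: 10.2
eef_pos: [509.3, -112.0, 105.6]
tool_rot: [-3.138, 0.002, -1.413]
force: [-1.6, -0.4, 5.3]
width: -0.6
```

```bash
python3 - <<'E'
from h import *
F=[]
for i in range(6):
  n=("wrist","scene","top")[i%3]
  a=ctrl.get_image(n)[:,:,::-1];s=ctrl.read_state();F.append(np.r_[s['force'],s['eef_pos']])
  if i<3: cv2.imwrite(f"pics/{n}5.png",a)
print(s['clock'],np.round(np.mean(F,0),2))
a=cv2.imread("pics/wrist5.png");b=cv2.imread("pics/scene5.png")[150:390,230:470]
cv2.imwrite("pics/m5.png",np.hstack([cv2.resize(a,(480,360)),cv2.resize(b,(320,360))]))
E
```

```text
10.5 [-1.1900e+00  1.4000e-01  5.4800e+00  5.0933e+02 -1.1197e+02  1.0559e+02]
```

View pics/m5.png

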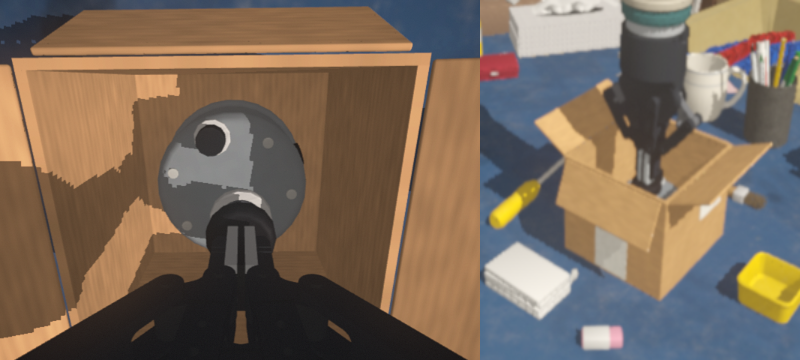

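Zero-shift rows let the arm creep up 0.5 mm, because each call restarts from the sagged pose. I'll correct that, then hold the fixed target through camera-call time.

Call:
send_rows --pt "0 0 0 0.4 0" --pt "0 0 0 0.8 0" --pt "0 0 0 0.8 0" --pt "0 0 0 0.8 0" --pt "0 0 0 0.8 0"

```text
clock: 11.0
eef_pos: [509.3, -112.0, 104.9]
tool_rot: [-3.138, 0.002, -1.413]
force: [-1.3, 0.1, 4.2]
width: -0.2
```

```bash
python3 - <<'E'
from h import *
F=[]
for i in range(50):
  a=ctrl.get_image("scene")[:,:,::-1];s=ctrl.read_state();F.append(np.r_[s['force'],s['eef_pos']])
F=np.array(F);print(s['clock'],np.round(F.mean(0),2),F[:,5].min(),F[:,5].max(),F[-1,5])
cv2.imwrite("pics/scene6.png",a); cv2.imwrite("pics/top6.png",ctrl.get_image("top")[:,:,::-1])
E
```

```text
13.5 [-1.0400e+00  1.9000e-01  5.4400e+00  5.0933e+02 -1.1197e+02  1.0492e+02] 104.89904687416886 104.9451635115385 104.93711591511146
```

View pics/scene6.png

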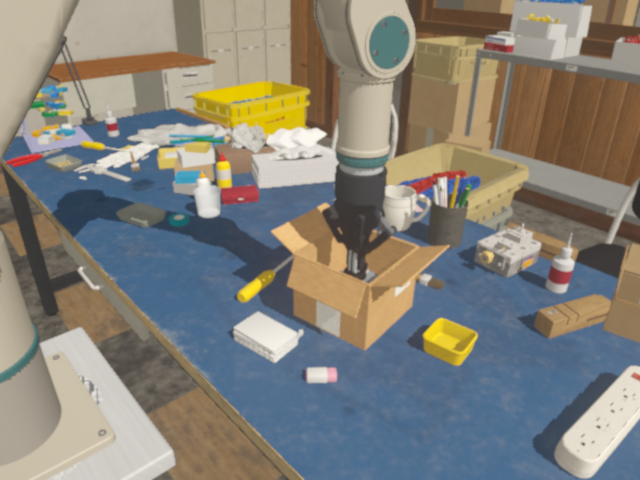

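The button held steady for 2.5 s at TCP z 104.9. Both flaps are still open (around (300,240) and (415,265)), and the bystanders are where they started: cards (267,335), eraser (320,375), tub (450,340). Handing in.

```bash
python3 - <<'E'
from h import *
print(ctrl.finish_job())
E
```

```text
the job is handed in; nothing more can be done
None
```

I opened both flaps, then pressed the large button about half way and kept it there. I handed the job in at about 13.6 s with the arm still holding it.

- **Flaps:** both lean well past upright, roughly 2.7 rad by geometry, and the last pictures show them still open.
- **Button depth:** contact came between TCP z 115.2 and 114.3, where 115 was predicted. The final hold was at 104.9, so the press was about 10 mm, accurate to roughly half a millimetre.
- **Hold:** it stayed within 0.05 mm for the last 2.5 s. In the earlier hold rows, the arm crept up about 0.5 mm, so I corrected that and held again.
- **Small button and surroundings:** the fingers stayed clear of the small button. In the final scene view, the items around the carton looked unmoved.

Three checks were not fully clean:
- **Force spike:** the wrist read a momentary 39 N while I pushed the right flap, probably the flap edge catching on the gripper. It was gone by the next reading 0.4 s later. The readings come only at the end of each move, so the true peak is not known and may have passed the 40 N limit.
- **Hold force:** it averaged about 5.4 N against the nominal 6 N, which would suggest a slightly shallower press than the height does. I went by the height.
- **Ring at the collar:** I could not see it behind the button head, so the half-way mark was not confirmed by eye.

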